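# Seat a culture tube in the tube photometer past its sprung shutter flap

### The job

Measure the culture: take the tall capped tube, the longest of the three in the aluminium block, and push it upright, cap up, down past the sprung shutter flap of the tube photometer until it is gently pressed fully home on the spring seat hidden in the well, then let go so that it stays there. The tube is glass, so never force it, and leave the other tubes and things where they are.

Things in the scene. Friction and masses are not known exactly. Their poses are not given: they have to be found in the camera images.
- culture_tube: the tall glass tube with a white screw cap, 17 mm wide, 112 mm long; round body of 16 mm diameter, cap the top 14 mm (from 98 mm up). Origin at the centre of its round foot, z along the tube towards the cap. It starts upright in the block, its foot 8 mm above the worktop, its upper 60 mm above the block
- block: aluminium tube block, 86 x 126 x 52 mm (x, y, z), with 2 x 3 blind round holes of 18.5 mm, 44 mm deep, at x = -21 and 21 mm, y = -40, 0 and 40 mm; origin at the centre of its underside. Fixed
- vial_clear: short capped tube with clear body, 15 mm wide, 74 mm long, in another hole of the block; origin at its foot. Stays where it is
- vial_pink: short capped tube with pink content, 15 mm wide, 68 mm long, in another hole of the block; origin at its foot. Stays where it is
- photometer: white tube photometer, 170 x 190 x 100 mm (x, y, z), fixed on the worktop; sloping panel with dark display and keys on its front (-x), flat deck behind it with a black bezel round the rectangular mouth of the well, 36 x 25 mm (x, y). Origin at the centre of its underside
- well_mouth (a point): point on the upright axis of the well, level with the bezel's top, 100 mm above the worktop, at local x = 32 mm of the photometer, same axes. The tube goes straight down this axis, foot first. The mouth reaches from 14 mm in front of it to 22 mm behind it and 12.5 mm to either side. Seated, the tube stands 47 to 68 mm out of the mouth
- flap (a joint): hinge of the steel shutter flap in the mouth, rad: 0 shut (level, 3 mm below the bezel's top), grows as it swings down into the well, stop 1.35. 32 x 23 mm, hinged at the rear of the mouth (20 mm behind the axis), free edge in front. Its spring shuts it: pushing it down on the axis takes about 3 to 4 N; its edge then rubs on the tube's back with 3 to 4 N and it stays ajar at 1.0 to 1.2
- seat (a joint): travel of the rubber spring seat, m: 0 free, grows as the tube presses it down, solid stop at 0.0045. Spring 1.0 N at first touch, 2.8 N at the stop. Home when pressed down more than 0.002. The tube drags in the well by up to about 6 N on the way down, does not sink by its own weight, and the drag of the flap keeps the released tube down
- petri_dish: petri dish, 60 mm wide, 17 mm high, between the block and the photometer, a bystander; origin at the centre of its underside
- timer: white bench timer, 62 x 66 x 19 mm, behind the block, a bystander; origin at the centre of its underside
- wash_bottle: wash bottle, 188 mm tall, at the back left, a bystander; origin at the centre of its underside
- well_guide (a point): point on the well axis 14 mm below the mouth. From here down an upright V-block in front of the axis (two faces at 45 degrees, flared lead-in above) centres the tube with about 2 mm of play; the flap presses the tube forward into it. The rubber seat lies on the axis below, its top 42 to 60 mm below the mouth, set by the last user to suit another tube: not seen, not reported

How it is judged:
By the outcome, as a careful person would: the job done as asked, in the order asked, and still so for the second after the job is handed in, with the robot touching nothing.
It also fails if it takes over 45 s, if anything falls off the work surface, if the arm or the gripper's body presses on something with over 40 N, if the wrist force passes 120 N, or if a joint passes its speed limit or range.

### The arm

A 6-joint arm with a two-finger parallel gripper is mounted at the origin on a cart in front of the work surface, level with it; the furniture and walls round the work are solid. World frame = base frame: x ahead of the robot, y to its left, z up, the work surface at z = 0. Lengths are in mm, angles in rad, forces in N, time in s.
With the tool pointing down it reaches from about 350 to 725 mm from the base axis. Payload 6 kg.
Tool frame: the origin (TCP) lies at the very end of the fingers, on their centre line; the grasp point (between the pads) lies 19 mm behind it (grip_point_offset is the distance from the TCP to the grasp point, in mm); z points along the fingers, x is the direction in which the jaws open and shut, and the axes are right-handed (so a half turn about z gives the same grasp; the last joint's range is limited). The gripper opens to 85 mm and grips with 20 to 120 N. Pads are 22 mm wide; open, the fingers measure 114 mm over their backs; the gripper's body (76 mm by 85 mm) begins 54 mm behind the grasp point. The pads swing forward as they close: fully open they stand 13 mm farther back than shut.
Start: joints at [1.631, 0.04, 0.085, 0, -1.615, -0.334], TCP at [162.209, 577.635, 231.261] pointing down, gripper open.
Joint ranges: [-2.56, 2.56], [-1.29, 2.01], [-1.08, 1.49], [-3.29, 1.98], [-2.81, -0.18], [-2.99, 2.99]. Speed limits (rad/s): [2.57, 2.57, 3.01, 3.14, 3.14, 3.14].

### API

Orientations are given as [roll, pitch, yaw] about the fixed x, y, z axes, in that order (R = Rz(yaw) Ry(pitch) Rx(roll)).
In Python, from cell import get_state, camera, camera_model, finish_job, grip_point_offset gives the robot as it stands.
- The arm moves only by the tool servo_tool, never from a script. Its argument "series" is one flat list of numbers, 5 for each row, row after row: the shift along the tool's x, y, z as a fraction of full scale, then the turn about the tool's z as a fraction of full scale, then the gripper's target within -1 to 1 (shut at 1, half-way at 0, fully open at -1). In form: [x, y, z, turn, gripper, x, y, z, turn, gripper, ...]. A call has 1 to 8 rows; each row is the pose to reach, as a shift and turn from the pose commanded when the call began, along the tool's axes at that moment, turning the shorter way round; what a row does not reach only later rows make up. Full scale, the value 1, is 0.5 m for a shift and pi rad for a turn. A row lasts 1/10 s, in which the tool goes at most 50 mm and 8.59 degrees, less where a joint would pass 70% of its speed; a pose out of reach is approached as far as the arm can. A call with a number of a shift or a turn outside -1 to 1 is refused whole. A call with a gripper value outside its range is refused whole. The fingers move at their own pace and stop on an object; "squeeze" is the grip in N (left out, the last holds). Time passes only in rows, so rows that repeat a pose let the fingers close. It gives the time, the measured TCP pose, the force and the opening at its end, in the units of the state.
- get_state(): the state, without advancing time (a new reading comes with each control period).
- camera(name): name is "side" or "top" or "wrist"; returns the picture (420x560x3 uint8, red, green, blue); there is no depth.
- camera_model(name): a dict with "camera_matrix" (3x3 intrinsics, pixels), "dist" ([k1, k2, p1, p2, k3] as OpenCV has them; the pictures are not rectified), "camera_from_world" (4x4, takes a point from world to camera coordinates); the wrist camera has in their place "T_tool_cam" (4x4, takes a point from camera to tool coordinates, whose origin is the TCP and whose axes are the tool frame's). Camera axes: x right, y up, looking along -z (the intrinsics and any distortion apply to the point x, -y, -z); pixel columns grow to the right and rows downward; lengths in mm; the calibration is good to about 2 mm. A picture is of the moment at which its call begins: read the wrist's pose just before it. camera_model takes no time and is no camera call.
- finish_job(): hands the job in, once; it reports no verdict.
The state is a dict: "t": time; "joint_pos": joint angles; "joint_velocities": joint speeds; "tau": joint torques, N m; "ee_pos": TCP position; "tool_rot": TCP orientation; "contact_force": force on the tool from outside, world axes, zero at the start; "torque": the same for the moment, N m; "gripper_width": finger opening in mm.
Only numpy, scipy, OpenCV 4.12 (cv2) and the standard library are available. Lean on these libraries where they do the work, as an engineer would, in place of code of your own. Each camera call takes 0.05 s, during which the arm holds its last target.

## Working session

There is one attempt and no reset: what is moved stays moved. The work goes in short steps, Python scripts to look and compute and a tool call to move; the robot and the scene stay as the last step left them, time stands still between calls to the robot, and variables do not carry over. Pictures are saved under pics/ and viewed, and the job is handed in when it is done.

Besides the shell and the picture viewer there is one more tool, called after ">>>" as name(argument=value, ...) on one line, values as JSON. servo_tool: Moves the arm, as the interface text tells. Shift numbers are shares of 0.5 m and turn numbers shares of pi rad, none past 1 either way. Its arguments: {"type":"object","properties":{"series":{"type":"array","items":{"type":"number","minimum":-1,"maximum":1}},"squeeze":{"type":"number"}},"required":["series"]}

```bash
ls; mkdir -p pics; python3 - <<'E'
from cell import *
import cv2
print(get_state()); print(grip_point_offset)
for n in ["top","side","wrist"]:
    cv2.imwrite(f"pics/{n}0.png",camera(n)[:,:,::-1]); print(n,camera_model(n))
E
```

```text
pics
{'t': 0.0, 'joint_pos': array([ 1.63069812e+00,  4.08434190e-02,  8.37877654e-02, -4.48077833e-04,
       -1.61551754e+00, -3.33725603e-01]), 'joint_velocities': array([-1.53066220e-03,  4.60152778e-05,  2.12846764e-03,  1.48273663e-05,
       -7.89947750e-04, -9.04543312e-04]), 'tau': array([ 5.27592783e-04, -3.68202603e+01,  3.47418523e+01,  6.93275660e+00,
       -5.44443727e-03,  6.11344575e-06]), 'ee_pos': array([162.07204836, 577.34604591, 230.25134381]), 'tool_rot': array([-3.14143358e+00, -1.82547015e-03, -1.84460065e+00]), 'contact_force': array([ 0.76198886,  0.35597954, -0.95355376]), 'torque': array([-0.06022162,  0.0369805 ,  0.02246542]), 'gripper_width': 85.12512237686505}
18.700000000000003
top {'camera_matrix': array([[412.38083907,   0.        , 280.13726506],
       [  0.        , 412.38083907, 215.45453618],
       [  0.        ,   0.        ,   1.        ]]), 'dist': array([-0.07712506,  0.        ,  0.        ,  0.        ,  0.        ]), 'camera_from_world': array([[ 1.34533377e-02, -9.99857603e-01, -1.01873033e-02,
         3.94911891e+01],
       [ 9.800
[... 782 characters left out ...]
    [ 0.00000000e+00,  0.00000000e+00,  0.00000000e+00,
         1.00000000e+00]])}
wrist {'camera_matrix': array([[307.59713562,   0.        , 281.18058611],
       [  0.        , 307.59713562, 210.30415092],
       [  0.        ,   0.        ,   1.        ]]), 'dist': array([-0.05853735,  0.        ,  0.        ,  0.        ,  0.        ]), 'T_tool_cam': array([[ 9.99999729e-01,  1.12910509e-04, -7.26886539e-04,
        -3.06186887e-01],
       [-9.43901138e-05, -9.60285092e-01, -2.79020667e-01,
        -7.14109835e+01],
       [-7.29522672e-04,  2.79020660e-01, -9.60284822e-01,
        -1.42104949e+02],
       [ 0.00000000e+00,  0.00000000e+00,  0.00000000e+00,
         1.00000000e+00]])}
```

View pics/top0.png

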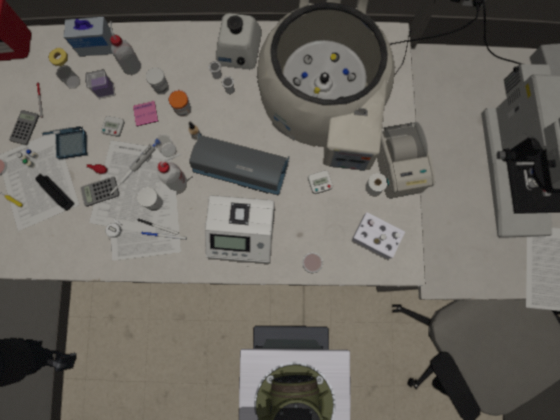

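View pics/side0.png

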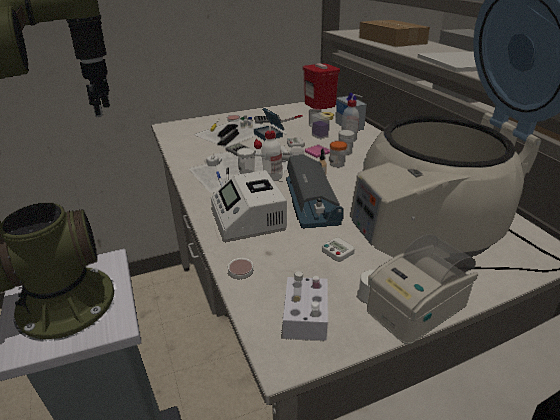

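View pics/wrist0.png

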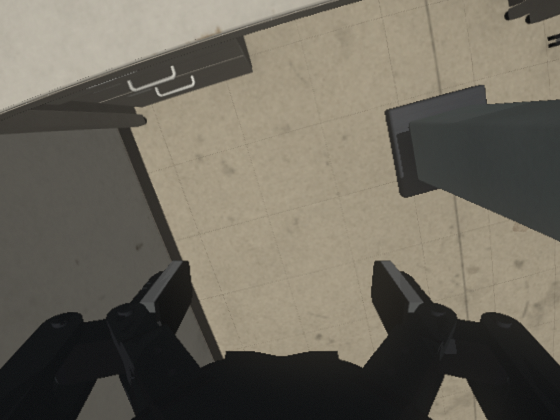

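The top view shows the photometer at about (240,230), with the mouth at (240,214), and the block at about (379,236). The dish is at (312,262). I'll enlarge those areas.

```bash
python3 - <<'E'
import cv2,numpy as np
t=cv2.imread('pics/top0.png'); s=cv2.imread('pics/side0.png')
f=lambda im,x0,x1,y0,y1,k:cv2.resize(im[y0:y1,x0:x1],None,fx=k,fy=k,interpolation=cv2.INTER_CUBIC)
a=f(t,345,415,205,265,5);b=f(t,200,280,190,270,5)
c=np.zeros((400,750,3),np.uint8);c[:300,:350]=a;c[:400,350:750]=b
cv2.imwrite('pics/zt.png',c)
a=f(s,270,340,260,350,5);b=f(s,205,295,165,245,4)
c=np.zeros((450,710,3),np.uint8);c[:450,:350]=a;c[:320,350:710]=b
cv2.imwrite('pics/zs.png',c)
E
```

```text
(no output)
```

View pics/zt.png

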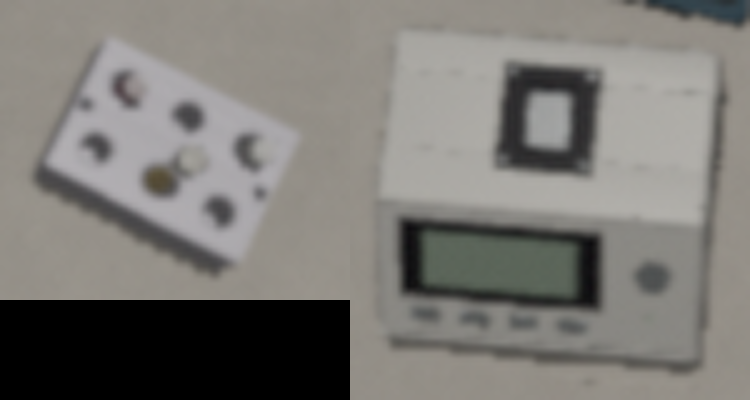

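View pics/zs.png

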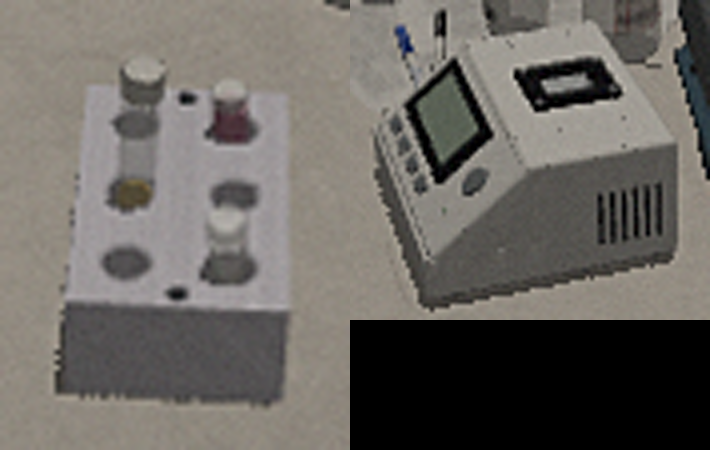

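```bash
cat > h.py <<'E'
import numpy as np, cv2
from cell import *
from scipy.spatial.transform import Rotation as R
def pose(s=None):
    s=s or get_state(); T=np.eye(4); T[:3,:3]=R.from_euler('xyz',s['tool_rot']).as_matrix(); T[:3,3]=s['ee_pos']; return T
def cam(n,Tw=None):
    m=camera_model(n)
    if n=='wrist': W=Tw@m['T_tool_cam']
    else: W=np.linalg.inv(m['camera_from_world'])
    return m,W
def ray(n,uv,Tw=None):
    m,W=cam(n,Tw); p=cv2.undistortPoints(np.array([[uv]],float),m['camera_matrix'],m['dist'])[0,0]
    d=W[:3,:3]@np.array([p[0],-p[1],-1]); return W[:3,3],d
def onz(n,uv,z,Tw=None):
    o,d=ray(n,uv,Tw); return o+d*(z-o[2])/d[2]
def tri(a,b):
    (o1,d1),(o2,d2)=a,b
    A=np.c_[d1,-d2]; k=np.linalg.lstsq(A,o2-o1,rcond=None)[0]
    p,q=o1+k[0]*d1,o2+k[1]*d2; return (p+q)/2,np.linalg.norm(p-q)
def proj(n,P,Tw=None):
    m,W=cam(n,Tw); V=np.linalg.inv(W); c=V[:3,:3]@np.asarray(P,float)+V[:3,3]
    return cv2.projectPoints(np.array([[c[0],-c[1],-c[2]]]),np.zeros(3),np.zeros(3),m['camera_matrix'],m['dist'])[0][0,0]
E
python3 - <<'E'
from h import *
z=lambda x,y,k,x0,y0:(x0+(x+.5)/k-.5,y0+(y+.5)/k-.5)
T=lambda x,y:z(x,y,5,345,205)
S=lambda x,y:z(x,y,5,270,260)
P=lambda x,y:z(x-350,y,5,200,190)
print('cap',onz('top',T(190,160),120),onz('side',S(145,70),120),tri(ray('top',T(190,160)),ray('side',S(145,70))))
for c in [(110,38),(300,132),(238,265),(40,162)]: print('blk',onz('top',T(*c),52))
for c in [(128,88),(187,116),(250,150),(95,148),(158,178),(218,212)]: print('hole',onz('top',T(*c),52))
for c in [(507,62),(602,70),(591,174),(496,166)]: print('bez',onz('top',P(*c),100))
for c in [(527,90),(573,93),(570,150),(525,148)]: print('flap',onz('top',P(*c),97))
for c in [(398,28),(720,55),(700,225),(380,200)]: print('deck',onz('top',P(*c),98))
PS=lambda x,y:z(x-350,y,4,205,165)
for c in [(514,72),(605,56),(622,92),(530,110)]: print('bez side',onz('side',PS(*c),100))
E
```

```text
cap [ 469.53560196 -237.90074086  120.        ] [ 470.40525912 -244.20176032  120.        ] (array([ 471.4105904 , -239.35792419,  115.43432628]), np.float64(2.41564908150339))
blk [ 552.26936984 -209.15255525   52.        ]
blk [ 497.13929071 -319.87306861   52.        ]
blk [ 418.6514951  -280.17488135   52.        ]
blk [ 477.81089271 -166.09527231   52.        ]
hole [ 522.3225791  -218.94881314   52.        ]
hole [ 505.97902743 -253.29854795   52.        ]
hole [ 486.15677697 -289.79328885   52.        ]
hole [ 486.41620168 -198.52734282   52.        ]
hole [ 469.08722943 -235.01762409   52.        ]
hole [ 449.45451118 -269.57019975   52.        ]
bez [567.40816043 186.36041358 100.        ]
bez [563.30103399 131.90472324 100.        ]
bez [503.06422734 136.43134579 100.        ]
bez [507.01120012 190.34638877 100.        ]
flap [551.83084805 174.70289409  97.        ]
flap [550.36631713 148.34741638  97.        ]
flap [517.27489936 149.03161038  97.        ]
flap [518.13153389 174.65103369  97.        ]
deck [587.3000621  250.29210512  98.        ]
deck [573.28631157  64.87612826  98.        ]
deck [475.05523555  74.48258937  98.        ]
deck [487.05424846 255.73047177  98.        ]
bez side [505.84353897 184.6737631  100.        ]
bez side [572.44152071 181.22228283 100.        ]
bez side [563.97321889 127.38677839 100.        ]
bez side [498.53974745 129.16513577 100.        ]
```

```bash
cat >> h.py <<'E'
def mv(targets,T=None):
    """targets: (x,y,z,yaw) tool down; prints shares relative to pose (nominal tool-down)"""
    T=pose() if T is None else T
    yaw0=np.arctan2(T[1,0],T[0,0]); R0=R.from_euler('xyz',[np.pi,0,yaw0]).as_matrix()
    for x,y,z,yw in targets:
        d=T[:3,:3].T@(np.array([x,y,z])-T[:3,3]); t=-(yw-yaw0); t=(t+np.pi)%(2*np.pi)-np.pi
        print('shift',np.round(d/500,4),'turn',round(t/np.pi,4))
E
python3 - <<'E'
from h import *
mv([(400,300,230,-1.645),(528,161,210,-1.645),(528,161,160,-1.645)])
print(proj('top',[0,0,0]),onz('top',(170,170),150))
E
```

```text
shift [ 0.4056 -0.6081  0.0017] turn -0.0635
shift [ 0.604  -0.9297  0.042 ] turn -0.0635
shift [ 0.6038 -0.9297  0.142 ] turn -0.0635
[293.95717785 404.29268619] [645.71409033 354.27333166 150.        ]
```

>>> servo_tool(series=[0.604, -0.93, 0.042, -0.0635, -1, 0.604, -0.93, 0.042, -0.0635, -1, 0.604, -0.93, 0.042, -0.0635, -1, 0.604, -0.93, 0.042, -0.0635, -1, 0.604, -0.93, 0.042, -0.0635, -1, 0.604, -0.93, 0.042, -0.0635, -1, 0.604, -0.93, 0.042, -0.0635, -1, 0.604, -0.93, 0.042, -0.0635, -1])

```text
t: 0.95
ee_pos: [426.9, 275.6, 216.1]
tool_rot: [-3.142, 0.0, -1.645]
contact_force: [0.7, 0.6, -0.4]
gripper_width: 85.4
```

```bash
python3 - <<'E'
from h import *
s=get_state();print(s['t'],s['ee_pos'],s['tool_rot'],s['joint_pos'])
mv([(528,161,160,-1.645)])
E
```

```text
0.95 [426.89840187 275.62335666 216.12504998] [-3.14151694e+00  3.86357035e-04 -1.64469229e+00] [ 9.70261837e-01 -2.08078463e-01 -1.75834402e-01 -1.28808274e-04
 -1.60266833e+00  5.26634384e-01]
shift [ 0.2137 -0.2186  0.1122] turn 0.0001
```

>>> servo_tool(series=[0.214, -0.219, 0.08, 0, -1, 0.214, -0.219, 0.1, 0, -1, 0.214, -0.219, 0.112, 0, -1, 0.214, -0.219, 0.112, 0, -1, 0.214, -0.219, 0.112, 0, -1, 0.214, -0.219, 0.112, 0, -1])

```text
t: 1.55
ee_pos: [527.3, 162.8, 160.5]
tool_rot: [-3.141, -0.0, -1.645]
contact_force: [0.9, 0.7, 0.6]
gripper_width: 85.5
```

```bash
python3 - <<'E'
from h import *
s=get_state();print(s['t'],s['ee_pos'],s['tool_rot'],s['contact_force'])
np.save('T1.npy',pose(s))
im=camera('wrist')[:,:,::-1]; cv2.imwrite('pics/w1.png',im)
E
```

```text
1.55 [527.26324277 162.83857489 160.46079394] [-3.14139105e+00 -9.48354504e-05 -1.64538683e+00] [0.93624435 0.74886589 0.57084785]
```

View pics/w1.png

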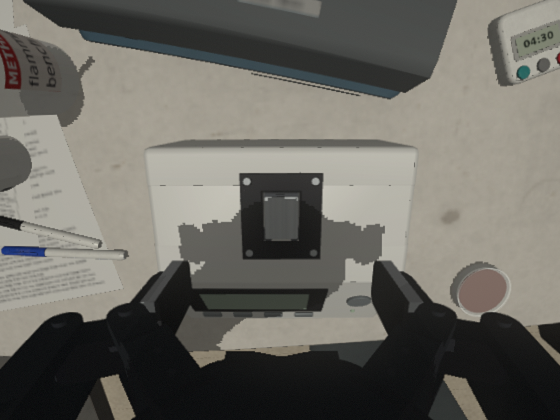

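The bezel spans about (240–323, 173–259), with the mouth and grey flap at about (262–299, 192–241). I'll fit both by contour.

```bash
python3 - <<'E'
from h import *
T=np.load('T1.npy'); im=cv2.imread('pics/w1.png'); g=cv2.cvtColor(im,cv2.COLOR_BGR2GRAY)
roi=im[160:275,225:340]; cv2.imwrite('pics/w1z.png',cv2.resize(roi,None,fx=5,fy=5,interpolation=cv2.INTER_NEAREST))
print(g[215,236:330].tolist()); print(g[168:264,280].tolist())
m=(g<45).astype(np.uint8); m[:165]=0;m[268:]=0;m[:,:232]=0;m[:,330:]=0
m=cv2.morphologyEx(m,cv2.MORPH_CLOSE,np.ones((3,3)))
cs,_=cv2.findContours(m,cv2.RETR_CCOMP,cv2.CHAIN_APPROX_NONE)
for c in sorted(cs,key=cv2.contourArea)[::-1][:3]:
    r=cv2.minAreaRect(c); print(cv2.contourArea(c),r); b=cv2.boxPoints(r)
    P=np.array([onz('wrist',p,100,T) for p in b]); print(P.round(1), P.mean(0).round(2))
E
```

```text
[153, 104, 96, 97, 85, 40, 34, 34, 35, 33, 33, 33, 33, 33, 33, 33, 33, 33, 32, 31, 31, 32, 30, 30, 29, 29, 30, 52, 77, 80, 80, 81, 80, 79, 77, 78, 78, 79, 79, 78, 78, 78, 79, 79, 79, 78, 78, 79, 78, 77, 75, 78, 79, 80, 80, 81, 80, 80, 78, 78, 79, 77, 67, 44, 29, 27, 28, 29, 31, 29, 29, 29, 31, 29, 31, 30, 30, 30, 33, 34, 30, 31, 32, 32, 33, 56, 86, 106, 143, 185, 186, 185, 185, 185]
[178, 178, 178, 179, 165, 75, 50, 50, 52, 51, 50, 52, 50, 51, 50, 49, 50, 48, 48, 48, 47, 49, 42, 36, 47, 54, 52, 64, 52, 73, 82, 81, 82, 81, 81, 81, 80, 80, 81, 80, 81, 80, 80, 78, 80, 80, 79, 79, 79, 79, 79, 79, 80, 78, 80, 78, 79, 79, 78, 79, 79, 78, 78, 78, 78, 77, 78, 78, 78, 77, 78, 84, 78, 31, 22, 22, 23, 22, 22, 24, 23, 22, 23, 22, 23, 24, 22, 23, 21, 23, 31, 64, 92, 93, 93, 92]
4733.0 ((280.5, 224.0), (68.0, 79.0), 90.0)
[[556.  187.9 100. ]
 [552.1 134.8 100. ]
 [502.1 136.7 100. ]
 [506.3 193.4 100. ]] [529.12 163.2  100.  ]
1817.0 ((280.5, 216.0), (39.0, 50.0), 0.0)
[[518.3 177.8 100. ]
 [554.3 174.5 100. ]
 [552.4 148.3 100. ]
 [516.3 150.3 100. ]] [535.34 162.74 100.  ]
52.5 ((249.0, 253.0), (8.0, 8.0), 0.0)
[[506.9 190.5 100. ]
 [513.1 189.8 100. ]
 [512.7 184.1 100. ]
 [506.5 184.7 100. ]] [509.78 187.28 100.  ]
```

View pics/w1z.png

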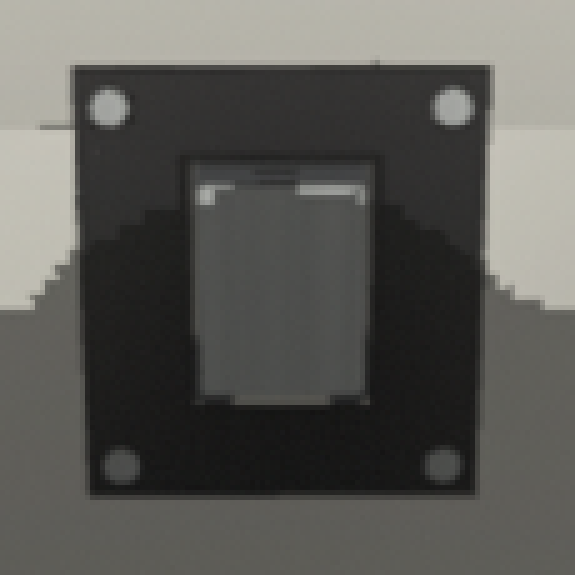

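```bash
python3 - <<'E'
from h import *
T=np.load('T1.npy')
f=lambda x,y:(225+x/5-.5,160+y/5-.5)
for n,pts in dict(mouth=[(185,158),(381,158),(369,405),(197,405)],bez=[(73,66),(493,66),(478,496),(89,496)],screws=[(110,107),(454,106),(444,465),(122,467)]).items():
    P=np.array([onz('wrist',f(*p),100,T) for p in pts]); print(n,P[:,:2].round(1).tolist(),P.mean(0))
    d=np.linalg.norm(np.diff(P,axis=0),axis=1); print(d)
    v=(P[0]+P[1]-P[2]-P[3]); w=P[0]+P[3]-P[1]-P[2]; print('yaw',np.arctan2(v[1],v[0]),np.arctan2(-w[0],w[1]))
    x=v/np.linalg.norm(v); front=(P[2]+P[3])/2; print('axis if mouth', front+14*x, (P[0]+P[1])/2-22*x)
mv([(467,-239,190,-2.038)])
E
```

```text
mouth [[554.2, 174.2], [552.3, 147.8], [516.8, 151.5], [518.6, 175.8]] [535.46027631 162.31220418 100.        ]
[26.4169937  35.70863757 24.30312283]
yaw -0.07457257102237193 -0.07472757660766412
axis if mouth [531.62519186 162.59872761 100.        ] [531.31759474 162.62170853 100.        ]
bez [[567.8, 187.8], [563.7, 132.3], [501.5, 136.7], [505.7, 192.6]] [534.66616914 162.33320808 100.        ]
[55.73867812 62.29975218 56.05230702]
yaw -0.07341057554715348 -0.07473667636124273
axis if mouth [517.56587134 163.59081071 100.        ] [543.78801371 161.6623627  100.        ]
screws [[561.9, 183.5], [558.6, 137.7], [506.7, 141.4], [509.9, 187.3]] [534.30108518 162.46805003 100.        ]
[45.96185047 52.03980839 46.09377943]
yaw -0.07205587703420352 -0.06988480758935824
axis if mouth [522.27069641 163.33641363 100.        ] [538.35223316 162.17563476 100.        ]
shift [ 0.8115  0.0609 -0.0586] turn 0.1253
```

>>> servo_tool(series=[0.812, 0.061, -0.06, 0.125, -1, 0.812, 0.061, -0.06, 0.125, -1, 0.812, 0.061, -0.06, 0.125, -1, 0.812, 0.061, -0.06, 0.125, -1, 0.812, 0.061, -0.06, 0.125, -1, 0.812, 0.061, -0.06, 0.125, -1, 0.812, 0.061, -0.06, 0.125, -1, 0.812, 0.061, -0.06, 0.125, -1])

```text
t: 2.4
ee_pos: [468.1, -232.4, 191.4]
tool_rot: [-3.139, 0.001, -2.035]
contact_force: [1.1, 0.7, 0.9]
gripper_width: 85.2
```

```bash
python3 - <<'E'
from h import *
s=get_state();print(s['t'],s['ee_pos'],s['tool_rot'])
mv([(467,-239,190,-2.038)])
E
```

```text
2.4 [ 468.1166309  -232.40923722  191.38575212] [-3.13858705e+00  1.05260950e-03 -2.03504993e+00]
shift [ 0.0128 -0.0039  0.0028] turn 0.0009
```

>>> servo_tool(series=[0.01, 0, 0, 0, -1, 0.01, 0, 0, 0, -1])

```text
t: 2.6
ee_pos: [465.8, -236.5, 190.5]
tool_rot: [-3.14, 0.001, -2.039]
contact_force: [-0.2, 0.2, -0.4]
gripper_width: 85.5
```

```bash
python3 - <<'E'
from h import *
s=get_state();print(s['t'],s['ee_pos'],s['tool_rot'],s['joint_velocities'].round(3))
np.save('T2.npy',pose(s))
im=camera('wrist')[:,:,::-1]; cv2.imwrite('pics/w2.png',im)
E
```

```text
2.6 [ 465.82629684 -236.53012547  190.505047  ] [-3.14013821e+00  5.08199131e-04 -2.03881629e+00] [ 0.045 -0.004 -0.012 -0.007  0.002 -0.015]
```

View pics/w2.png

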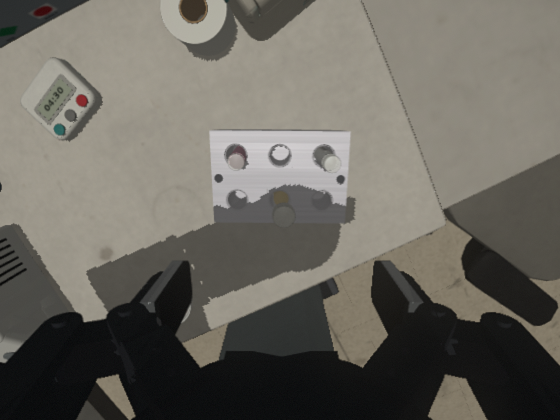

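The tall tube's cap is at about (284,215), in the middle front hole. The clear vial is at (330,162) and the pink one at (236,157), both in the rear row.

```bash
python3 - <<'E'
from h import *
im=cv2.imread('pics/w2.png'); cv2.imwrite('pics/w2z.png',cv2.resize(cv2.convertScaleAbs(im[180:235,205:360],alpha=1.6),None,fx=5,fy=5,interpolation=cv2.INTER_CUBIC))
E
```

```text
(no output)
```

View pics/w2z.png

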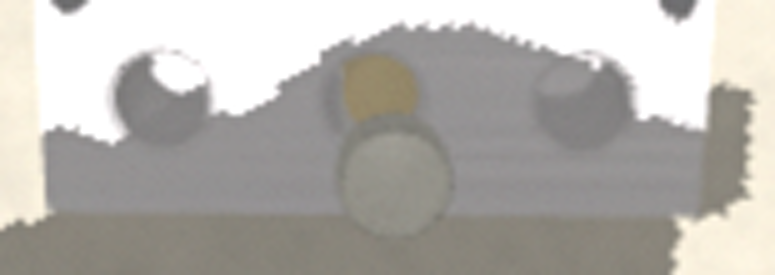

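```bash
python3 - <<'E'
from h import *
T=np.load('T2.npy')
f=lambda x,y:(205+x/5-.5,180+y/5-.5)
c=onz('wrist',f(396,184),120,T); print('cap',c)
a=onz('wrist',f(162,99),52,T);b=onz('wrist',f(585,99),52,T);print(a,b,(a+b)/2,np.linalg.norm(a-b)); d=a-b; print('jaw yaw',np.arctan2(-d[1],-d[0]))
for p in [(236,157),(330,162)]: print(onz('wrist',p,80,T))
E
```

```text
cap [ 469.75360126 -240.24077146  120.        ]
[ 485.49820409 -199.47005818   52.        ] [ 449.57394125 -270.53993613   52.        ] [ 467.53607267 -235.00499716   52.        ] 79.63341140839033
jaw yaw -2.0388167607133107
[ 521.38144378 -222.9554982    80.        ]
[ 483.039346   -289.79774797   80.        ]
```

```bash
python3 - <<'E'
from h import *
g=lambda p:((p[0]-270+.5)*5-.5,(p[1]-260+.5)*5-.5)
for P in [(467.5,-235,52),(467.5,-235,120),(469.7,-240.2,120),(469,-237.5,120)]: print(P,np.round(g(proj('side',P)),1))
for x,y in [(-21,40),(-21,-40),(21,0)]:
    c,s=np.cos(-.468),np.sin(-.468); X,Y=x+21,y
    P=(467.5+c*X-s*Y,-235+s*X+c*Y,52); print('hole',P,np.round(g(proj('side',P)),1))
im=camera('side')[:,:,::-1]; cv2.imwrite('pics/s2z.png',cv2.resize(im[255:345,265:345],None,fx=6.5,fy=6.5,interpolation=cv2.INTER_CUBIC))
E
```

```text
(467.5, -235, 52) [126.7 185.7]
(467.5, -235, 120) [128.3  57.7]
(469.7, -240.2, 120) [139.   64.2]
(469, -237.5, 120) [134.5  60.5]
hole (np.float64(485.54408976876664), np.float64(-199.30110891894972), 52) [131.  119.4]
hole (np.float64(449.45591023123336), np.float64(-270.69889108105025), 52) [122.1 257.2]
hole (np.float64(504.98383563510276), np.float64(-253.94629425720498), 52) [230.3 189.9]
```

View pics/s2z.png

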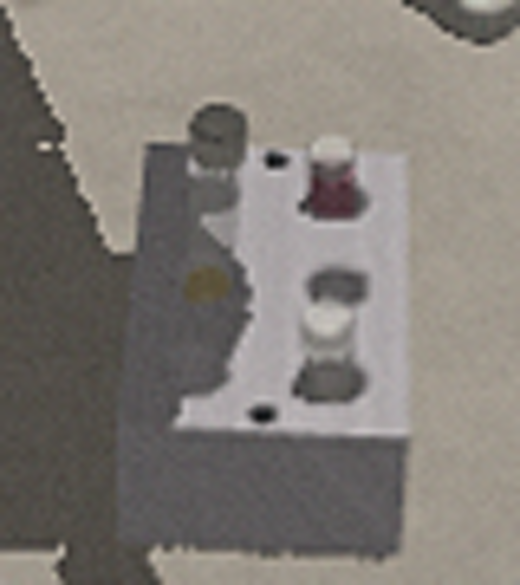

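```bash
python3 - <<'E'
from h import *
s=get_state();print(s['t'],s['ee_pos'],s['tool_rot'],s['joint_velocities'].round(3))
mv([(467.5,-235.5,190,-1.17),(467.5,-235.5,80,-1.17)])
E
```

```text
2.7 [ 466.26749394 -235.02961412  190.06969524] [-3.14069682e+00  6.11174200e-04 -2.03612981e+00] [ 0.016  0.002 -0.004  0.002 -0.     0.005]
shift [-0.0003 -0.0026  0.0001] turn -0.2757
shift [-1.000e-04 -2.400e-03  2.201e-01] turn -0.2757
```

>>> servo_tool(series=[0, -0.002, 0, -0.276, -0.2, 0, -0.002, 0, -0.276, -0.2, 0, -0.002, 0, -0.276, -0.2, 0, -0.002, 0, -0.276, -0.2, 0, -0.002, 0.0, -0.276, -0.2, 0, -0.002, 0.0, -0.276, -0.2, 0, -0.002, 0, -0.276, -0.2])

```text
t: 3.4
ee_pos: [467.4, -235.0, 189.9]
tool_rot: [-3.141, -0.0, -1.167]
contact_force: [-0.1, -0.8, -0.6]
gripper_width: 51.5
```

```bash
python3 - <<'E'
from h import *
s=get_state();print(s['t'],s['ee_pos'],s['tool_rot'],s['joint_velocities'].round(3))
T=pose(s);np.save('T3.npy',T)
im=camera('wrist')[:,:,::-1]; cv2.imwrite('pics/w3.png',im)
mv([(467.5,-235.5,80,-1.17)])
print(proj('wrist',(467.5,-235.5,120),T),proj('wrist',(469.75,-240.24,120),T))
E
```

```text
3.4 [ 467.36271373 -234.99690003  189.86936814] [-3.14096512e+00 -2.34635950e-04 -1.16665294e+00] [-0.009 -0.     0.001 -0.001 -0.    -0.121]
shift [ 6.000e-04 -2.000e-04  2.197e-01] turn -0.0002
[281.54206118 223.38348339] [288.75757326 223.1149212 ]
```

View pics/w3.png

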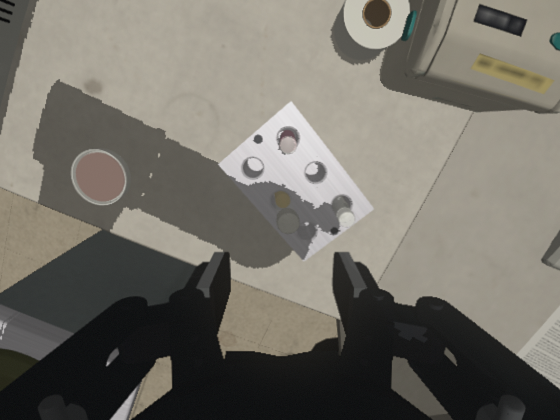

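>>> servo_tool(series=[0, 0, 0.08, 0, -0.2, 0, 0, 0.14, 0, -0.2, 0, 0, 0.19, 0, -0.2, 0, 0, 0.22, 0, -0.2, 0, 0, 0.22, 0, -0.2, 0, 0, 0.22, 0, -0.2], squeeze=35)

```text
t: 4.05
ee_pos: [467.3, -236.9, 80.8]
tool_rot: [-3.141, -0.001, -1.171]
contact_force: [-0.3, 0.1, 0.9]
gripper_width: 51.3
```

>>> servo_tool(series=[0, 0, 0, 0, 0.2, 0, 0, 0, 0, 0.6, 0, 0, 0, 0, 1, 0, 0, 0, 0, 1, 0, 0, 0, 0, 1, 0, 0, 0, 0, 1, 0, 0, 0, 0, 1], squeeze=35)

```text
t: 4.75
ee_pos: [467.2, -236.7, 80.8]
tool_rot: [-3.14, -0.001, -1.171]
contact_force: [-1.3, 2.7, 6.6]
gripper_width: 15.8
```

```bash
python3 - <<'E'
from h import *
s=get_state();print(s['t'],s['ee_pos'],s['tool_rot'],s['contact_force'],s['gripper_width'])
im=camera('wrist')[:,:,::-1]; a=cv2.convertScaleAbs(im,alpha=1.5)
b=camera('side')[:,:,::-1][230:350,235:355]; c=np.zeros((420,800,3),np.uint8); c[:,:380]=a[:,90:470]; c[:,380:]=cv2.resize(b,(420,420)); cv2.imwrite('pics/w4.png',c)
E
```

```text
4.75 [ 467.16947438 -236.72794461   80.79215996] [-3.14019912e+00 -7.86041656e-04 -1.17054278e+00] [-1.3339713   2.6855961   6.57240125] 15.764289258218517
```

View pics/w4.png

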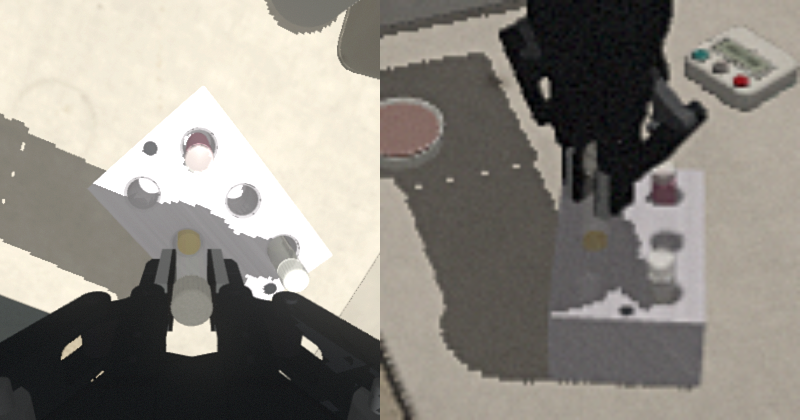

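The tube is gripped at 15.8 mm, on the glass body. Lifting.

>>> servo_tool(series=[0, 0, -0.02, 0, 1, 0, 0, -0.06, 0, 1, 0, 0, -0.12, 0, 1, 0, 0, -0.19, 0, 1, 0, 0, -0.25, 0, 1, 0, 0, -0.25, 0, 1, 0, 0, -0.25, 0, 1])

```text
t: 5.55
ee_pos: [466.9, -236.9, 205.4]
tool_rot: [-3.14, -0.001, -1.171]
contact_force: [1.0, -0.7, -0.9]
gripper_width: 15.8
```

```bash
python3 - <<'E'
from h import *
s=get_state();print(s['t'],s['ee_pos'],s['tool_rot'],s['contact_force'],s['gripper_width'])
T=pose(s);np.save('T5.npy',T)
im=camera('wrist')[:,:,::-1]; a=cv2.convertScaleAbs(im,alpha=1.5)
cv2.imwrite('pics/w5.png',im)
b=camera('side')[:,:,::-1]; cv2.imwrite('pics/s5.png',b)
u=proj('side',s['ee_pos']); print(u,proj('wrist',s['ee_pos'],T))
x,y=int(u[0]),int(u[1]); b=b[y-60:y+60,x-60:x+60]
c=np.zeros((420,800,3),np.uint8); c[:,:380]=a[:,90:470]; c[:,380:]=cv2.resize(cv2.convertScaleAbs(b,alpha=1.5),(420,420)); cv2.imwrite('pics/w5v.png',c)
mv([(531,162.6,206,-1.645)])
E
```

```text
5.55 [ 466.89412417 -236.93242518  205.38535143] [-3.14015882e+00 -7.36720901e-04 -1.17098719e+00] [ 1.04224896 -0.66644424 -0.8797874 ] 15.837819566145702
[295.79347644 235.84261061] [280.76695891 267.05686381]
shift [-0.6852 -0.4303 -0.0049] turn 0.1509
```

View pics/w5v.png

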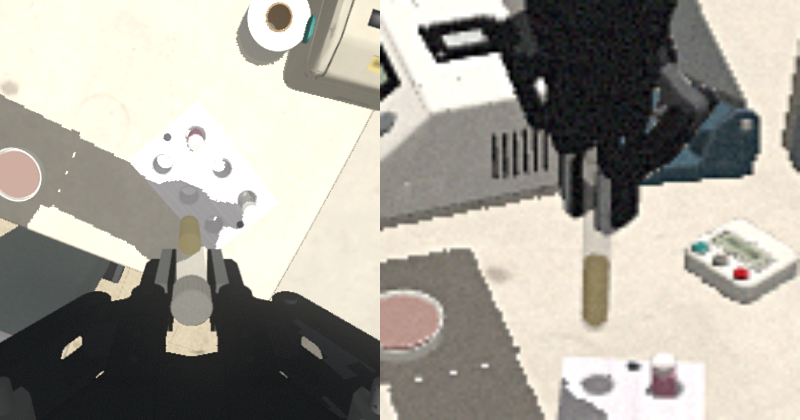

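```bash
python3 - <<'E'
from h import *
im=cv2.imread('pics/w5.png'); cv2.imwrite('pics/w5z.png',cv2.resize(cv2.convertScaleAbs(im[205:335,225:335],alpha=1.8),None,fx=4.5,fy=4.5,interpolation=cv2.INTER_CUBIC))
s=cv2.imread('pics/s5.png');cv2.imwrite('pics/s5z.png',cv2.resize(cv2.convertScaleAbs(s[210:280,265:330],alpha=1.8),None,fx=8,fy=8,interpolation=cv2.INTER_CUBIC))
E
```

```text
(no output)
```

View pics/w5z.png

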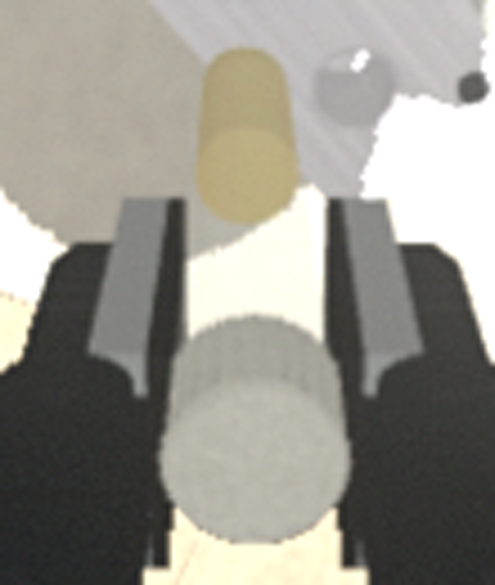

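View pics/s5z.png

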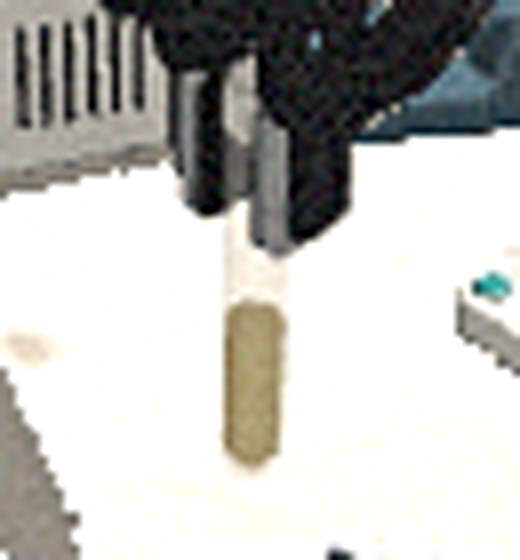

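```bash
python3 - <<'E'
from h import *
T=np.load('T5.npy'); I=np.eye(4)
f=lambda x,y:(225+x/4.5-.5,205+y/4.5-.5)
for n,p,z in [('cap',(255,458),-40),('liq',(248,176),25),('foot',(247,91),65)]:
    print(n,onz('wrist',f(*p),z,I))
# side: axis points liquid top (255,305), foot (251,452)
g=lambda x,y:(265+x/8-.5,210+y/8-.5)
for a in [(255,305),(251,455),(240,100)]:
    print(g(*a))
P=T[:3,3]
for dz in (30,0,-30,-64): print(dz,(np.array(proj('side',P+[0,0,dz]))-[264.5,209.5])*8)
E
```

```text
cap [  0.18958094  -3.50681064 -40.        ]
liq [-0.69732468 -2.5621212  25.        ]
foot [-1.03800328 -0.52542708 65.        ]
(296.375, 247.625)
(295.875, 266.375)
(294.5, 222.0)
30 [251.55157592 100.7514834 ]
0 [250.34781156 210.7408849 ]
-30 [249.16131024 315.96565677]
-64 [247.83964873 429.7517537 ]
```

```bash
python3 - <<'E'
from h import *
s=get_state();print(s['t'],s['ee_pos'])
mv([(530,161.7,205,-1.645)])
E
```

```text
5.65 [ 466.18592253 -236.7213706   203.46816766]
shift [-0.6843 -0.4278 -0.0029] turn 0.1509
```

>>> servo_tool(series=[-0.3, -0.19, 0, 0.151, 1, -0.3, -0.19, 0, 0.151, 1, -0.684, -0.428, 0, 0.151, 1, -0.684, -0.428, 0, 0.151, 1, -0.684, -0.428, 0, 0.151, 1, -0.684, -0.428, 0, 0.151, 1, -0.684, -0.428, 0, 0.151, 1, -0.684, -0.428, 0, 0.151, 1])

```text
t: 6.45
ee_pos: [526.4, 140.4, 203.4]
tool_rot: [3.14, -0.001, -1.645]
contact_force: [1.4, 0.3, 0.1]
gripper_width: 15.7
```

```bash
python3 - <<'E'
from h import *
s=get_state();print(s['t'],s['ee_pos'],s['tool_rot'],s['joint_velocities'].round(2))
mv([(530,161.7,205,-1.645)])
E
```

```text
6.45 [526.39839103 140.41162801 203.43075948] [ 3.14027729e+00 -1.14707538e-03 -1.64479281e+00] [ 0.73  0.5   0.45  0.    0.05 -0.73]
shift [-0.043  -0.004  -0.0032] turn 0.0001
```

>>> servo_tool(series=[-0.008, 0, 0, 0, 1, -0.008, 0, 0, 0, 1, -0.008, 0, 0, 0, 1, -0.008, 0, 0, 0, 1])

```text
t: 6.85
ee_pos: [527.2, 141.3, 204.5]
tool_rot: [3.142, -0.0, -1.647]
contact_force: [0.3, -1.1, -0.3]
gripper_width: 15.7
```

```bash
python3 - <<'E'
from h import *
P=[]
for i in range(3):
    s=get_state();P.append(s['ee_pos']);print(s['t'],s['ee_pos'],s['tool_rot'],s['contact_force'])
    if i==0:
        T=pose(s);np.save('T6.npy',T); im=camera('wrist')[:,:,::-1]; cv2.imwrite('pics/w6.png',im)
    if i==1:
        b=camera('side')[:,:,::-1]; cv2.imwrite('pics/s6.png',b)
cv2.imwrite('pics/w6z.png',cv2.resize(cv2.convertScaleAbs(im[160:335,215:345],alpha=1.8),None,fx=4.5,fy=3.4*4.5/3.4*.76,interpolation=cv2.INTER_CUBIC))
cv2.imwrite('pics/w6z.png',cv2.resize(cv2.convertScaleAbs(im[160:335,215:345],alpha=1.5),None,fx=3.4,fy=3.4,interpolation=cv2.INTER_CUBIC))
cv2.imwrite('pics/s6z.png',cv2.resize(b[120:220,215:315],None,fx=5.5,fy=5.5,interpolation=cv2.INTER_CUBIC))
print(proj('wrist',(531,162.6,100),T))
mv([(530,161.7,205,-1.645)])
E
```

```text
6.85 [527.20867539 141.26031622 204.50317268] [ 3.14156663e+00 -3.67231870e-04 -1.64660296e+00] [ 0.27319391 -1.11929332 -0.29695488]
6.9 [527.25231113 141.2603456  204.65434664] [-3.14141599e+00 -8.52538064e-05 -1.64673118e+00] [-0.01944275 -0.0964352  -0.49871526]
6.95 [527.27865772 141.33834879 204.75243655] [-3.14128524e+00  6.11982481e-05 -1.64671793e+00] [-0.32060663 -0.96222662 -0.73310375]
[255.25652743 207.54334519]
shift [-0.041  -0.0023 -0.0005] turn -0.0005
```

View pics/w6z.png

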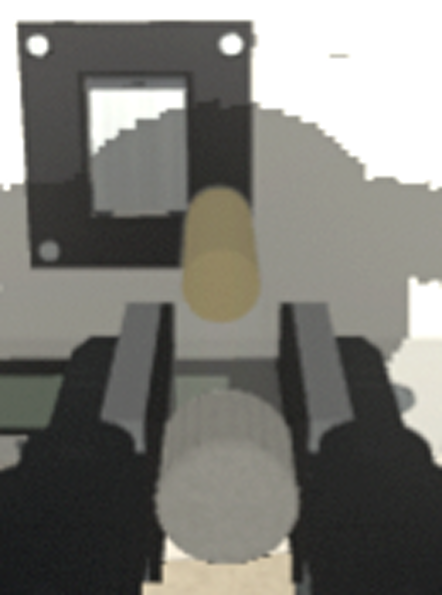

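View pics/s6z.png

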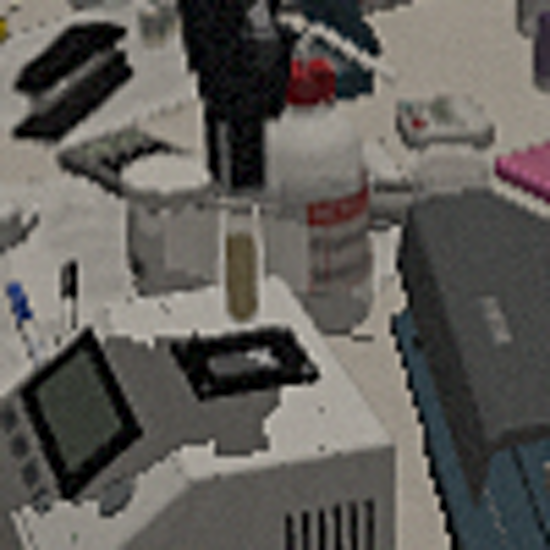

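```bash
python3 - <<'E'
from h import *
T=np.load('T6.npy'); I=np.eye(4); zt=T[2,3]-100
f=lambda x,y:(215+x/3.4-.5,160+y/3.4-.5)
M=np.array([onz('wrist',f(*p),zt,I) for p in [(80,73),(191,73),(190,216),(91,216)]]); print(M.round(1))
S=np.array([onz('wrist',f(*p),zt,I) for p in [(38,45),(231,44),(49,251)]]); print('screws',S.round(1), (S[1]+S[2])/2)
B=np.array([onz('wrist',f(*p),zt,I) for p in [(18,22),(253,22),(33,268)]]); print('bez',B.round(1), (B[1]+B[2])/2)
for n,p,z in [('cap',(228,490),-40),('liq',(220,286),25),('foot',(218,218),65)]: print(n,onz('wrist',f(*p),z,I))
E
```

```text
[[-35.1 -24.6 104.5]
 [ -8.5 -24.6 104.5]
 [ -9.1  11.4 104.5]
 [-33.8  11.4 104.5]]
screws [[-44.9 -31.4 104.5]
 [  1.  -31.6 104.5]
 [-44.7  20.7 104.5]] [-21.84943545  -5.42525896 104.50317268]
bez [[-49.4 -36.9 104.5]
 [  6.2 -36.8 104.5]
 [-49.   25.3 104.5]] [-21.3989763   -5.74763659 104.50317268]
cap [  0.04019955  -4.71318597 -40.        ]
liq [-1.21541983 -2.60037165 25.        ]
foot [-1.85483405 -1.40526525 65.        ]
```

>>> servo_tool(series=[-0.04, 0, 0, 0, 1, -0.04, 0, 0, 0, 1, -0.04, 0, 0.02, 0, 1, -0.04, 0, 0.04, 0, 1, -0.04, 0, 0.05, 0, 1, -0.04, 0, 0.05, 0, 1, -0.04, 0, 0.05, 0, 1])

```text
t: 7.65
ee_pos: [528.8, 162.2, 179.5]
tool_rot: [-3.142, -0.0, -1.645]
contact_force: [-0.1, -0.3, 0.5]
gripper_width: 15.4
```

```bash
python3 - <<'E'
from h import *
for i in range(2):
    s=get_state();print(s['t'],s['ee_pos'],s['tool_rot'],s['contact_force'])
    if i==0:
        T=pose(s);np.save('T7.npy',T); im=camera('wrist')[:,:,::-1]; cv2.imwrite('pics/w7.png',im)
cv2.imwrite('pics/w7z.png',cv2.resize(cv2.convertScaleAbs(im[140:335,205:355],alpha=1.8),None,fx=3.7,fy=3,interpolation=cv2.INTER_CUBIC))
b=camera('side')[:,:,::-1]
cv2.imwrite('pics/s7z.png',cv2.resize(b[130:220,215:315],None,fx=6,fy=6,interpolation=cv2.INTER_CUBIC))
E
```

```text
7.65 [528.76586613 162.18856671 179.53094821] [-3.14151526e+00 -4.44985566e-04 -1.64527256e+00] [-0.10360474 -0.27736686  0.48101499]
7.7 [528.8955682  162.30964624 179.91939258] [-3.14100696e+00  5.29168183e-07 -1.64526862e+00] [ 1.02008836 -0.39161587 -0.79384342]
```

View pics/w7z.png

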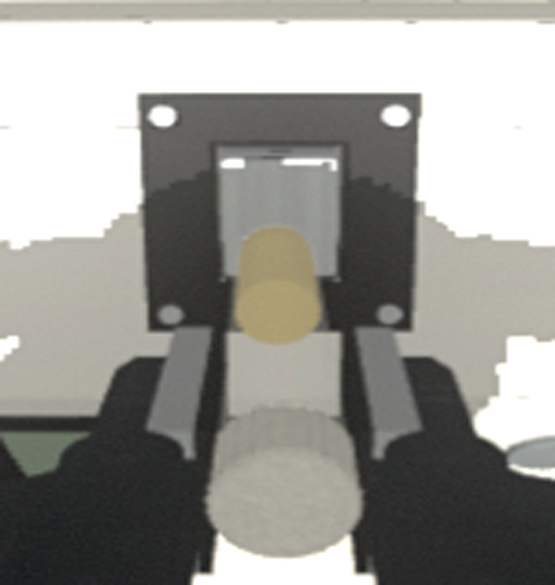

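View pics/s7z.png

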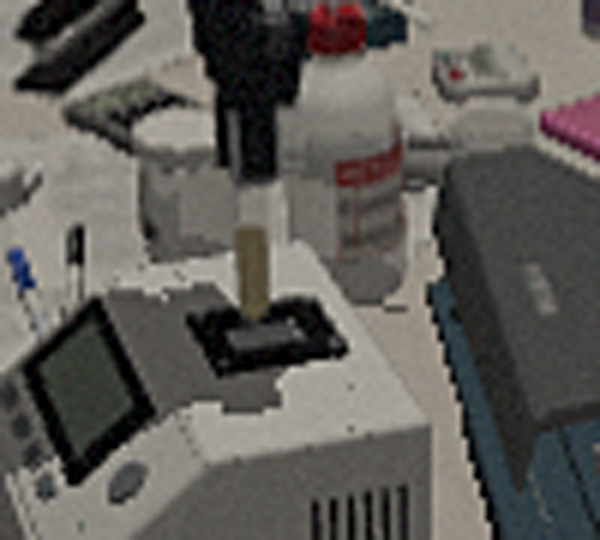

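```bash
python3 - <<'E'
from h import *
T=np.load('T7.npy'); I=np.eye(4); zt=T[2,3]-100
f=lambda x,y:(205+x/3.7-.5,140+y/3-.5)
for n,q in dict(M=[(212,144),(348,144),(341,281),(220,281)],S=[(163,115),(396,114),(390,315),(170,314)],B=[(140,94),(420,94),(412,331),(149,331)]).items():
    M=np.array([onz('wrist',f(*p),zt,I) for p in q]); print(n,M.round(1).tolist(),M.mean(0))
for n,p,z in [('cap',(284,502),-40),('liq',(278,311),25),('foot',(277,257),65)]: print(n,onz('wrist',f(*p),z,I))
F=onz('wrist',f(277,257),65,T); 
h=lambda p:((np.array(p)-[215,130]+.5)*6-.5)
A=np.array([531,162.6,100]); print('side axis',h(proj('side',A)),'mouth c',h(proj('side',(535,162.3,100))),'axis at 108',h(proj('side',(531,162.6,108))))
E
```

```text
M [[-14.3, -24.5, 79.5], [12.7, -24.5, 79.5], [11.9, 11.2, 79.5], [-13.2, 11.2, 79.5]] [-0.72740476 -6.61916195 79.53094821]
S [[-23.8, -31.7, 79.5], [22.1, -31.9, 79.5], [22.3, 20.6, 79.5], [-23.9, 20.3, 79.5]] [-0.82918285 -5.65742019 79.53094821]
B [[-28.2, -36.8, 79.5], [26.7, -36.8, 79.5], [27.1, 25.1, 79.5], [-28.5, 25.1, 79.5]] [-0.7272634  -5.84781087 79.53094821]
cap [ -0.07375809  -3.2906628  -40.        ]
liq [-0.96314782 -2.88406604 25.        ]
foot [-1.3250758  -0.24290142 65.        ]
side axis [253.3699275  328.45322204] mouth c [261.76517912 327.05635164] axis at 108 [252.6469255  313.07330401]
```

>>> servo_tool(series=[0.0005, -0.003, 0, 0, 1, 0.0005, -0.003, 0.01, 0, 1, 0.0005, -0.003, 0.02, 0, 1, 0.0005, -0.003, 0.03, 0, 1, 0.0005, -0.003, 0.036, 0, 1, 0.0005, -0.003, 0.036, 0, 1])

```text
t: 8.35
ee_pos: [530.7, 162.1, 162.2]
tool_rot: [-3.14, 0.0, -1.645]
contact_force: [-0.2, 0.7, 4.8]
gripper_width: 15.7
```

```bash
python3 - <<'E'
from h import *
for i in range(2):
    s=get_state();print(s['t'],s['ee_pos'],s['tool_rot'],s['contact_force'],s['torque'])
    if i==0:
        im=camera('wrist')[:,:,::-1]; cv2.imwrite('pics/w8.png',im)
a=cv2.resize(cv2.convertScaleAbs(im[140:335,205:355],alpha=1.8),(400,520),interpolation=cv2.INTER_CUBIC)
b=camera('side')[:,:,::-1][145:215,230:285]
cv2.imwrite('pics/w8z.png',np.hstack([a,cv2.resize(b,(400,520),interpolation=cv2.INTER_CUBIC)]))
E
```

```text
8.35 [530.65635569 162.06931199 162.17299306] [-3.13994426e+00  2.38194035e-04 -1.64502037e+00] [-0.18751685  0.66751708  4.79416529] [ 0.05183451 -0.02793882  0.03904682]
8.4 [530.64561424 162.08775041 162.36445953] [-3.13993384e+00  2.84292250e-04 -1.64496835e+00] [0.14459368 0.2380573  5.62912544] [ 0.04850641  0.02983609 -0.04532112]
```

View pics/w8z.png

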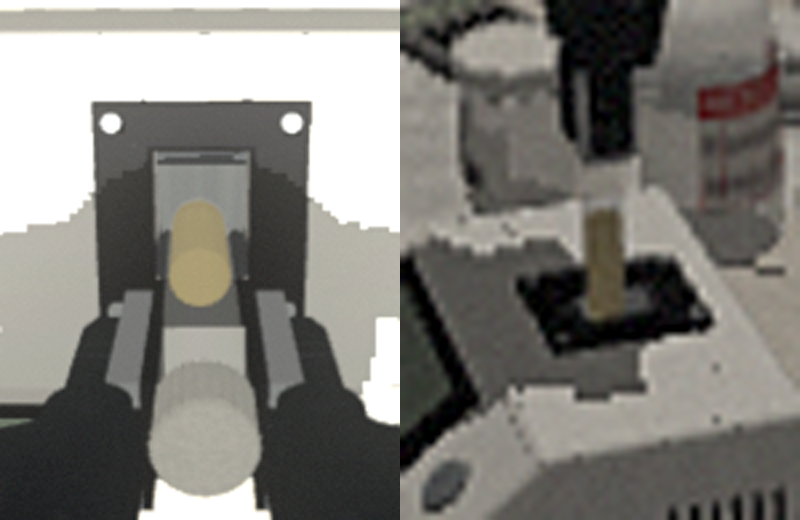

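>>> servo_tool(series=[0, 0, 0.007, 0, 1, 0, 0, 0.014, 0, 1, 0, 0, 0.02, 0, 1, 0, 0, 0.02, 0, 1])

```text
t: 8.85
ee_pos: [529.8, 162.0, 151.2]
tool_rot: [3.141, -0.0, -1.645]
contact_force: [-1.3, 0.5, 2.9]
gripper_width: 15.5
```

>>> servo_tool(series=[0, 0, 0.006, 0, 1, 0, 0, 0.012, 0, 1, 0, 0, 0.018, 0, 1, 0, 0, 0.024, 0, 1, 0, 0, 0.024, 0, 1])

```text
t: 9.35
ee_pos: [529.8, 161.8, 138.5]
tool_rot: [3.14, -0.001, -1.645]
contact_force: [-0.3, -0.8, -0.2]
gripper_width: 15.7
```

```bash
python3 - <<'E'
from h import *
for i in range(2):
    s=get_state();print(s['t'],s['ee_pos'],s['tool_rot'],s['contact_force'],s['torque'])
    if i==0:
        im=camera('wrist')[:,:,::-1]; cv2.imwrite('pics/w9.png',im)
a=cv2.resize(cv2.convertScaleAbs(im[140:335,205:355],alpha=1.8),(400,520),interpolation=cv2.INTER_CUBIC)
b=camera('side')[:,:,::-1][145:215,230:285]
cv2.imwrite('pics/w9z.png',np.hstack([a,cv2.resize(b,(400,520),interpolation=cv2.INTER_CUBIC)]))
E
```

```text
9.35 [529.84305947 161.78373386 138.51017391] [ 3.14031670e+00 -9.77324783e-04 -1.64528544e+00] [-0.25412472 -0.82875842 -0.21518818] [-0.38710518  0.1199068   0.0779935 ]
9.4 [529.79985686 161.84552289 138.5239478 ] [ 3.14014592e+00 -9.18782983e-04 -1.64527370e+00] [-0.59154605 -0.59135215 -1.21729203] [-0.36510286  0.19928694  0.06515646]
```

View pics/w9z.png

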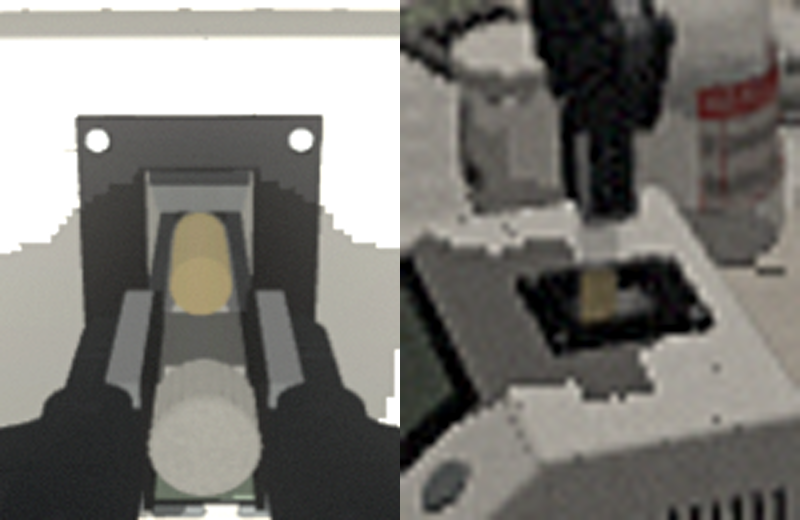

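>>> servo_tool(series=[0, 0, 0.004, 0, 1, 0, 0, 0.008, 0, 1, 0, 0, 0.012, 0, 1])

```text
t: 9.75
ee_pos: [530.4, 162.0, 133.8]
tool_rot: [-3.141, -0.0, -1.645]
contact_force: [0.2, -0.7, 3.1]
gripper_width: 15.6
```

>>> servo_tool(series=[0, 0, 0.004, 0, 1, 0, 0, 0.008, 0, 1])

```text
t: 9.95
ee_pos: [530.2, 162.0, 129.5]
tool_rot: [-3.141, -0.0, -1.645]
contact_force: [-0.8, -1.2, 2.7]
gripper_width: 15.5
```

>>> servo_tool(series=[0, 0, 0.003, 0, 1, 0, 0, 0.006, 0, 1])

```text
t: 10.15
ee_pos: [530.3, 162.0, 126.8]
tool_rot: [-3.141, -0.0, -1.645]
contact_force: [-1.4, -2.5, 4.9]
gripper_width: 15.6
```

>>> servo_tool(series=[0, 0, 0.003, 0, 1, 0, 0, 0.006, 0, 1])

```text
t: 10.35
ee_pos: [530.5, 162.0, 124.0]
tool_rot: [-3.141, -0.0, -1.645]
contact_force: [-1.7, -2.4, 9.0]
gripper_width: 15.7
```

>>> servo_tool(series=[0, 0, 0, 0, 1])

```text
t: 10.45
ee_pos: [530.5, 162.1, 124.1]
tool_rot: [-3.141, 0.0, -1.645]
contact_force: [-1.2, -1.5, 5.9]
gripper_width: 15.8
```

```bash
python3 - <<'E'
from h import *
for i in range(2):
    s=get_state();print(s['t'],s['ee_pos'],s['tool_rot'],s['contact_force'],s['torque'])
    if i==0:
        im=camera('wrist')[:,:,::-1]; cv2.imwrite('pics/w10.png',im)
a=cv2.resize(cv2.convertScaleAbs(im[140:335,205:355],alpha=1.8),(400,520),interpolation=cv2.INTER_CUBIC)
b=camera('side')[:,:,::-1][145:215,230:285]
cv2.imwrite('pics/w10z.png',np.hstack([a,cv2.resize(b,(400,520),interpolation=cv2.INTER_CUBIC)]))
E
```

```text
10.45 [530.51252483 162.05220581 124.10017566] [-3.14056863e+00  7.74436706e-05 -1.64502686e+00] [-1.15313143 -1.49166974  5.89400387] [-0.68219837  0.39482363 -0.01218732]
10.5 [530.48039618 162.03353213 124.09023461] [-3.14068092e+00  8.44744983e-05 -1.64510965e+00] [-2.11632457 -1.46691995  5.60353139] [-0.71294892  0.41088837  0.01704315]
```

View pics/w10z.png

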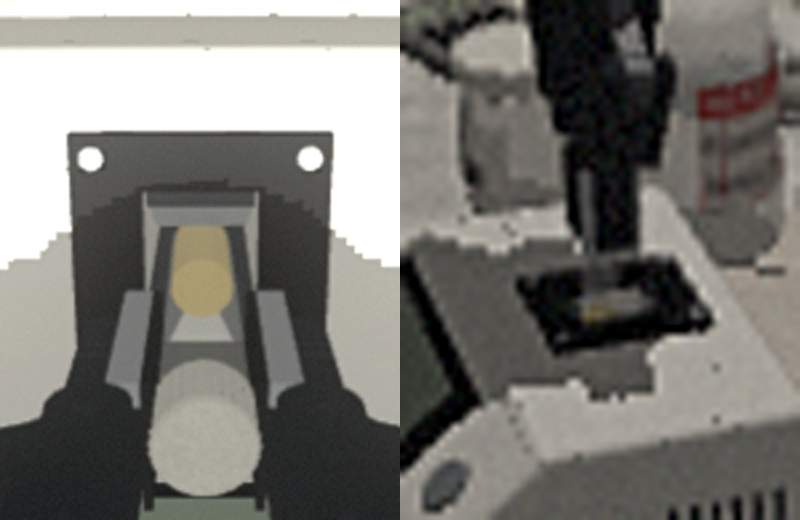

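>>> servo_tool(series=[0.001, 0.0005, 0, 0, 1, 0.002, 0.001, 0, 0, 1, 0.002, 0.001, 0, 0, 1])

```text
t: 10.85
ee_pos: [530.1, 161.6, 124.1]
tool_rot: [-3.14, 0.001, -1.645]
contact_force: [-0.1, 0.6, 4.4]
gripper_width: 15.4
```

>>> servo_tool(series=[0, 0, 0.0015, 0, 1, 0, 0, 0.003, 0, 1])

```text
t: 11.05
ee_pos: [530.7, 161.6, 123.9]
tool_rot: [-3.138, 0.001, -1.645]
contact_force: [-1.3, -0.6, 11.4]
gripper_width: 15.6
```

>>> servo_tool(series=[0, 0, -0.002, 0, 1, 0, 0, -0.002, 0, 1])

```text
t: 11.25
ee_pos: [530.3, 161.6, 124.1]
tool_rot: [-3.14, 0.001, -1.645]
contact_force: [-0.4, -0.5, 6.8]
gripper_width: 15.6
```

```bash
python3 - <<'E'
from h import *
T=None
for i in range(4):
    s=get_state();print(s['t'],s['ee_pos'],s['contact_force'],s['torque'])
    if i==0: T=pose(s)
    im=camera('wrist')[:,:,::-1]
    if i==0: cv2.imwrite('pics/w11.png',im)
a=cv2.imread('pics/w8.png');b=cv2.imread('pics/w11.png')
f=lambda im:cv2.resize(cv2.convertScaleAbs(im[265:335,240:325],alpha=1.8),(400,330),interpolation=cv2.INTER_CUBIC)
cv2.imwrite('pics/cmp.png',np.hstack([f(a),f(b)]))
E
```

```text
11.25 [530.25436993 161.58759875 124.06615805] [-0.35907445 -0.49066349  6.82028878] [-0.27791252  0.22901371 -0.04872522]
11.3 [530.26848351 161.553162   124.06307163] [-0.10791249 -0.91370124  6.79302122] [-0.23934654  0.2144981   0.05168444]
11.35 [530.28213241 161.5610085  124.08308264] [-0.2806838  -0.11110977  6.56597512] [-0.25241233  0.17240603 -0.03208474]
11.4 [530.25567537 161.5486461  124.02963373] [-1.01379061 -0.96424114  6.52642699] [-0.21021791  0.18150012 -0.04376906]
```

View pics/cmp.png

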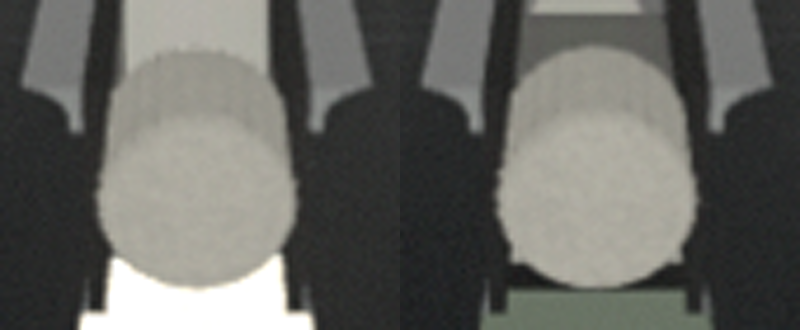

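The tube hasn't slipped in the grip. It stopped solidly at TCP z ≈ 124, so the foot is about 49 mm below the mouth, with little side force. That fits the seat's solid stop, so I'll release.

>>> servo_tool(series=[0, 0, 0, 0, 0.3, 0, 0, 0, 0, 0, 0, 0, 0, 0, -0.2, 0, 0, 0, 0, -0.2, 0, 0, 0, 0, -0.2])

```text
t: 11.95
ee_pos: [529.5, 161.1, 122.8]
tool_rot: [3.141, -0.0, -1.645]
contact_force: [1.1, 1.4, -0.3]
gripper_width: 51.1
```

```bash
python3 - <<'E'
from h import *
s=get_state();print(s['t'],s['ee_pos'],s['contact_force'],s['torque'],s['gripper_width'])
T=pose(s);np.save('T12.npy',T)
im=camera('wrist')[:,:,::-1]; cv2.imwrite('pics/w12.png',im)
a=cv2.resize(cv2.convertScaleAbs(im[140:335,205:355],alpha=1.8),(400,520),interpolation=cv2.INTER_CUBIC)
b=camera('side')[:,:,::-1][145:215,230:285]
cv2.imwrite('pics/w12z.png',np.hstack([a,cv2.resize(b,(400,520),interpolation=cv2.INTER_CUBIC)]))
E
```

```text
11.95 [529.54628587 161.11946237 122.75316112] [ 1.11358324  1.35948938 -0.32034743] [ 0.01299284  0.00062733 -0.07503767] 51.05295873987727
```

View pics/w12z.png

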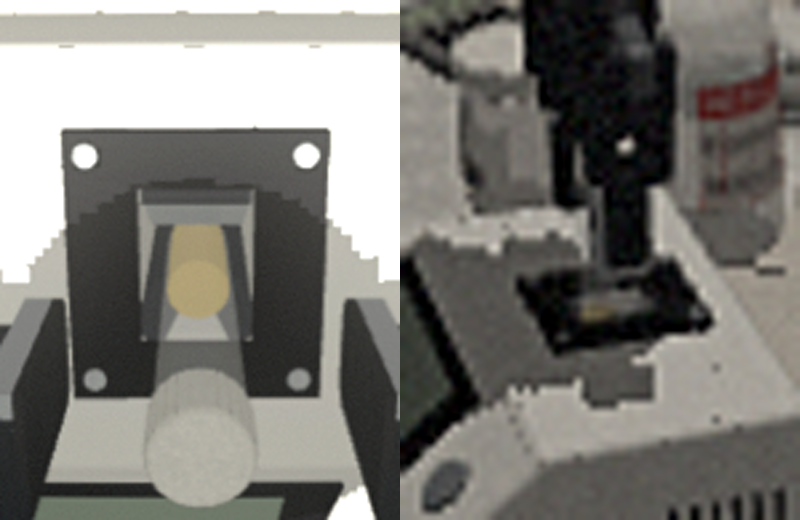

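>>> servo_tool(series=[0, 0, -0.03, 0, -0.2, 0, 0, -0.08, 0, -0.2, 0, 0, -0.14, 0, -0.2, 0, 0, -0.14, 0, -0.2, 0, 0, -0.14, 0, -0.2])

```text
t: 12.55
ee_pos: [530.1, 161.4, 195.0]
tool_rot: [-3.139, 0.002, -1.645]
contact_force: [0.1, 0.4, -1.0]
gripper_width: 51.2
```

```bash
python3 - <<'E'
from h import *
s=get_state();print(s['t'],s['ee_pos'],s['contact_force'],s['torque'],s['gripper_width'])
T=pose(s);np.save('T13.npy',T)
im=camera('wrist')[:,:,::-1]; cv2.imwrite('pics/w13.png',im)
b=camera('side')[:,:,::-1]; cv2.imwrite('pics/s13.png',b)
a=cv2.resize(cv2.convertScaleAbs(im[140:335,205:355],alpha=1.8),(400,520),interpolation=cv2.INTER_CUBIC)
cv2.imwrite('pics/w13z.png',np.hstack([a,cv2.resize(b[145:215,230:285],(400,520),interpolation=cv2.INTER_CUBIC)]))
E
```

```text
12.55 [530.09782805 161.43480298 194.9904704 ] [ 0.12028505  0.40162711 -1.01978041] [-0.00382983  0.01707474  0.04009339] 51.19917422058309
```

View pics/w13z.png

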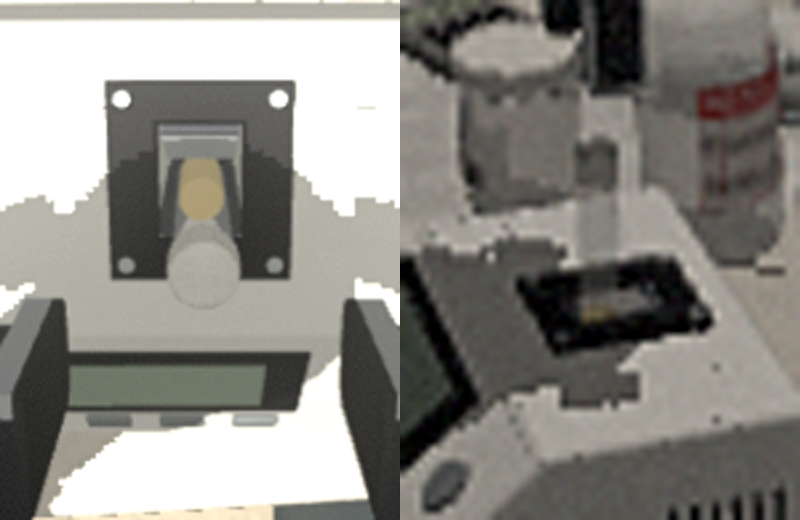

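```bash
python3 - <<'E'
from h import *
T=np.load('T13.npy'); u=(205+203/2.667-.5,140+272/2.667-.5); print(onz('wrist',u,163,T))
v=(230+596/400*55-.5-.0,145+143/520*70-.5); print('side',v,onz('side',v,163),tri(ray('wrist',u,T),ray('side',(v[0]-1,v[1]-1.2))))
print(proj('side',(531,162.6,163)), get_state()['ee_pos'])
E
```

```text
[531.31318867 161.80090854 163.        ]
side (311.45, 163.75) [666.59721366 101.43149999 163.        ] (array([604.53342965, 122.72847298, 197.18320958]), np.float64(133.3327633544523))
[255.84405207 163.62862949] [529.37756804 161.09103716 192.80985567]
```

>>> servo_tool(series=[0, 0, 0, 0, 1, 0, 0, 0, 0, 1, 0, 0, 0.03, 0, 1, 0, 0, 0.044, 0, 1, 0, 0, 0.052, 0, 1, 0, 0, 0.052, 0, 1, 0, 0, 0.052, 0, 1])

```text
t: 13.35
ee_pos: [529.7, 161.1, 167.1]
tool_rot: [-3.141, -0.0, -1.645]
contact_force: [0.4, -0.4, 0.0]
gripper_width: -0.0
```

>>> servo_tool(series=[0, 0, 0.004, 0, 1, 0, 0, 0.004, 0, 1])

```text
t: 13.55
ee_pos: [529.7, 161.1, 165.1]
tool_rot: [-3.141, 0.0, -1.645]
contact_force: [-0.7, -0.2, 0.2]
gripper_width: 0.4
```

>>> servo_tool(series=[0, 0, 0.002, 0, 1, 0, 0, 0.002, 0, 1])

```text
t: 13.75
ee_pos: [529.6, 161.1, 164.0]
tool_rot: [3.142, -0.0, -1.645]
contact_force: [0.6, 0.1, -0.3]
gripper_width: 0.0
```

>>> servo_tool(series=[0, 0, 0.002, 0, 1, 0, 0, 0.002, 0, 1])

```text
t: 13.95
ee_pos: [529.9, 161.1, 163.6]
tool_rot: [-3.141, 0.0, -1.645]
contact_force: [-0.3, -0.4, 2.2]
gripper_width: 0.0
```

Contact is at z ≈ 163.6, where a tube on the stop should be. One more small press.

>>> servo_tool(series=[0, 0, 0.002, 0, 1, 0, 0, 0.002, 0, 1])

```text
t: 14.15
ee_pos: [530.3, 161.1, 163.4]
tool_rot: [-3.139, 0.001, -1.645]
contact_force: [-0.0, -0.2, 5.7]
gripper_width: 0.3
```

>>> servo_tool(series=[0, 0, 0.002, 0, 1, 0, 0, 0.002, 0, 1])

```text
t: 14.35
ee_pos: [530.6, 161.2, 163.3]
tool_rot: [-3.138, 0.001, -1.645]
contact_force: [0.2, -0.7, 7.5]
gripper_width: -0.2
```

>>> servo_tool(series=[0, 0, 0.002, 0, 1, 0, 0, 0.003, 0, 1, 0, 0, 0.003, 0, 1])

```text
t: 14.65
ee_pos: [531.2, 161.2, 163.2]
tool_rot: [-3.136, 0.002, -1.645]
contact_force: [0.1, -0.4, 11.6]
gripper_width: -0.2
```

It doesn't move at 11.6 N, so it's on the solid stop. Retracting.

>>> servo_tool(series=[0, 0, -0.01, 0, 1, 0, 0, -0.03, 0, 1, 0, 0, -0.1, 0, 1, 0, 0, -0.16, 0, 1, 0, 0, -0.16, 0, 1, 0, 0, -0.16, 0, 1])

```text
t: 15.25
ee_pos: [529.7, 161.4, 240.1]
tool_rot: [-3.141, 0.001, -1.645]
contact_force: [0.0, 0.1, 0.8]
gripper_width: 0.4
```

```bash
python3 - <<'E'
from h import *
s=get_state();print(s['t'],s['ee_pos'],s['contact_force'])
T=pose(s)
im=camera('wrist')[:,:,::-1]
b=camera('side')[:,:,::-1]
cv2.imwrite('pics/w14z.png',np.hstack([cv2.resize(im,(400,400)),cv2.resize(b[140:350,180:350],(340,400),interpolation=cv2.INTER_CUBIC)]))
print(proj('wrist',(531.3,161.8,163.3),T))
E
```

```text
15.25 [529.7172829  161.38568422 240.09989372] [0.0444236  0.10290209 0.83030032]
[280.60092215 218.4127516 ]
```

View pics/w14z.png

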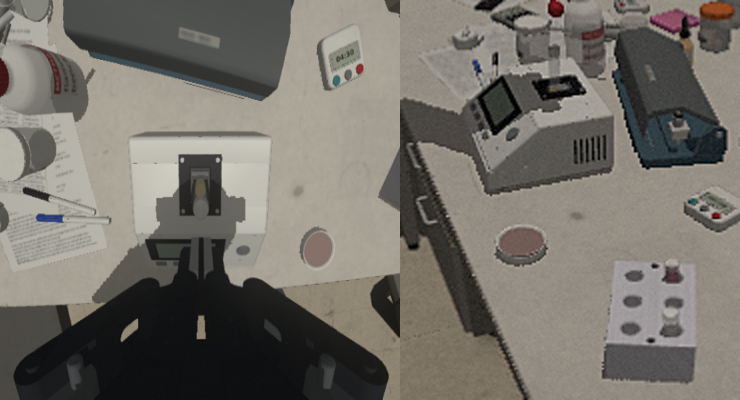

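The tube is upright in the well and the robot is clear of it. The vials, dish and timer are where they started.

```bash
python3 -c "
from cell import *
print(finish_job())"
```

```text
the job is handed in; nothing more can be done
None
```

The tall culture tube is upright, cap up, in the photometer well and pressed home on the spring seat. I let go, backed the robot clear and handed the job in at about 15.4 s of the 45 s allowed.

- **Seating:** On the way down the tube stopped solidly with its foot about 49 mm below the mouth. I released it, then pressed lightly on the cap with the closed fingers. They met it at about z = 163.5 mm, where a seated tube should be. It moved only a few tenths of a millimetre up to 11.6 N, which fits the seat's solid stop. The seat itself can't be seen or read, so this is inferred from force and height.
- **Forces:** The highest wrist force I read was about 12 N. Readings come only at the end of each move, so brief peaks in between are not recorded.
- **Other things:** The last pictures show the vials, petri dish and timer where they were, with nothing touching the tube.
- **Disagreements:** The tube was leaning a few millimetres in its hole at the start. It hung about 1–2° off upright in the grip, and some side force built up on the way down, which a 1 mm shift relieved. The side camera's calibration was off by about 1 pixel against the wrist camera. Once I allowed for that, the two agreed to about 2 mm.

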